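# Make up the locking kit and the finishing kit in their fitted trays

### The arm

A 6-joint arm with a two-finger parallel gripper is mounted at the origin on a cart in front of the work surface, level with it; the furniture and walls round the work are solid. World frame = base frame: x ahead of the robot, y to its left, z up, the work surface at z = 0. Lengths are in m, angles in degrees, forces in N, time in s.
With the tool pointing down it reaches from about 0.35 to 0.875 m from the base axis. Payload 4.2 kg.
Tool frame: the origin (TCP) lies midway between the tips of the shut fingers; the grasp point (between the pads) lies 19 mm behind it; z points along the fingers, y is the line along which they close (so a half turn about z gives the same grasp; the last joint's range is limited). The gripper opens to 87 mm and grips with 3 to 60 N. Pads are 19 mm wide; open, the fingers measure 117 mm over their backs; the gripper's body (75 mm by 190 mm) begins 51 mm behind the grasp point.
Start: joints at [-49.412, 22.042, 0.453, 0, -68.411, -14.817], TCP at [0.272, -0.563, 0.223] pointing down, gripper open.
Joint ranges: [-179.83, 179.83], [-69.29, 118.12], [-61.27, 80.66], [-181.25, 117.63], [-171.15, -9.14], [-177.46, 177.46]. Speed limits (degrees/s): [159.86, 159.86, 180, 180, 180, 180].

### API

Orientations are given as a 3x3 rotation matrix whose columns are the frame's x, y, z axes.
In Python, from station import sensors, eyes, workorder gives the robot as it stands.
- The arm moves only by the shell command python3 -m handwheel 'ROWS'. ROWS is a JSON list of rows, 1 to 8 of them, each of 7 numbers: the opening from 0.0 (shut) to 1.0 (fully open), then dx, dy, dz in m, then a rotation vector rx, ry, rz in degrees; each row is the pose to reach, as a shift and turn from the pose commanded when the command began, along the tool's axes at that moment; what a row does not reach only later rows make up. A row lasts 1/10 s, in which the tool goes at most 0.05 m and 8.59 degrees, less where a joint would pass 70% of its speed; a pose out of reach is approached as far as the arm can. The fingers move at their own pace and stop on an object; the grip force is fixed at half the most. Time passes only in rows, so rows that do not move let the fingers close. It prints the time, the measured TCP pose, the force, the opening and the grip force at its end.
- sensors.sense(): the state, without advancing time (a new reading comes with each control period).
- eyes.capture(name): name is "scene" or "top"; returns a dict with "pixels" (384x512x3 uint8, red, green, blue), "z_map" (384x512 float32, m along the optical axis (not along the pixel's ray), 0 where there is no reading), "K" (3x3 intrinsics, pixels), "world_from_camera" (4x4, takes a point from camera to world coordinates). Camera axes: x right, y up, looking along -z (the intrinsics and any distortion apply to the point x, -y, -z); pixel columns grow to the right and rows downward; lengths in m; the calibration is good to about 2 mm. A picture is of the moment at which its call begins.
- workorder.finish_job(): hands the job in; it is judged then, once.
The state is a dict: "time_s": time; "joints": joint angles; "joint_velocities": joint speeds; "effort": joint torques, N m; "tcp_pos": TCP position; "ee_rot": TCP orientation; "wrist_force": force on the tool from outside, world axes, zero at the start; "moment": the same for the moment, N m; "gripper_width": opening from 0.0 (shut) to 1.0 (fully open); "gripper_force": force on a finger pad.
Only numpy, scipy, OpenCV 4.12 (cv2) and the standard library are available. Lean on these libraries where they do the work, as an engineer would, in place of code of your own. Each camera call takes 0.05 s, during which the arm holds its last target. There are 200 camera calls.

### The job

Make up the two kits for the shed job in the two fitted trays, from the stock lying round them to the left of the vice. The tray with three cut-outs is the locking kit: lay the padlock flat in the oblong one, stand the hex bolt on its head in the square one and stand the AA cell in the small round one. The tray with two cut-outs is the finishing kit: lay the sanding block (the larger brown block) flat in the oblong one and stand the small blue wax pot in the round one; everything is to sit fully down in its cut-out, and the larger green pot and the small beech offcut behind the vice stay where they are.

Things in the scene. Friction and masses are not known exactly. Their poses are not given: they have to be found in the camera images.
- lock_tray: locking-kit tray, 78 (x) by 134 mm (y), fixed; grey rim, black foam. Origin: centre of underside. Foam top 12, rim 13, pocket floors 4 mm above the bench. Yaw within 0.08 rad. Pocket centres in tray frame: oblong 56 (x) by 80 (y) mm at (0, -23) for the padlock, length along tray y, either way; square 33 mm at (15.5, 43) for the bolt; round 26 mm at (-19, 43) for the cell.
- finish_tray: finishing-kit tray, 78 (x) by 175 mm (y), fixed; grey rim, black foam. Origin: centre of underside. Foam top 12, rim 13, pocket floors 4 mm above the bench. Yaw within 0.08 rad. Pocket centres in tray frame: oblong 64 (x) by 89 (y) mm at (0, -36) for the sanding block, its length along tray y; round 64 mm across at (0, 48) for the small pot.
- padlock: brass padlock lying flat, 67 x 40 x 18 mm, 0.16 kg. Origin: centre of its underside over the full length; x runs along the length towards the thinner steel shackle, z up. The solid body is x = -33 to +3 mm, 40 mm wide (y), 18 mm high: pick it there, across y, near x = -13 mm. At the start x points away from the robot within 0.25 rad.
- hex_bolt: plain steel hex bolt standing upright on its head, 61 mm tall, 0.03 kg. Origin: centre of the underside of the head; z up along the shank. Head 17 mm wide and 6 mm high, threaded shank 9 mm thick above it. Grip the shank.
- aa_cell: AA cell (dark blue and brass-coloured) standing upright, 14 mm thick, 51 mm tall with its nub, 0.024 kg. Origin: centre of its underside; z up.
- sanding_block: plain brown, wood-coloured sanding block lying flat, 52 mm (its x) by 75 mm (its y) by 28 mm high, 0.08 kg. Origin: centre of its underside; z up. At the start its 75 mm length points away from the robot within 0.2 rad.
- wax_pot: the small blue screw-top pot of wax standing near the trays (not the like one far back among the bottles), upright cylinder 52 mm across and 50 mm tall, 0.08 kg. Origin: centre of its underside; z up.
- big_pot: bystander, stays where it is: the larger green screw-top pot, 64 mm across and 45 mm tall, standing among the stock. Origin: centre of its underside.
- offcut: bystander, stays where it is: small beech offcut, 49 x 55 x 22 mm, lying behind the vice; shorter and lower than the sanding block. Origin: centre of its underside.

How it is judged:
By the outcome, as a careful person would: the job done as asked, in the order asked, and still so for the second after the job is handed in, with the robot touching nothing.
It also fails if it takes over 112 s, if anything falls off the work surface, if the arm or the gripper's body presses on something with over 40 N, if the wrist force passes 120 N, or if a joint passes its speed limit or range.

## Working session

There is one attempt and no reset: what is moved stays moved. The work goes in short steps, Python scripts to look and compute and a shell command to move; the robot and the scene stay as the last step left them, time stands still between calls to the robot, and variables do not carry over. Pictures are saved under pics/ and viewed, at most 14 in all, crops included, and the job is handed in when it is done.

```bash
ls; mkdir -p pics
python3 - <<'E'
from station import sensors, eyes
import cv2, numpy as np
s=sensors.sense(); print(s['time_s'],s['tcp_pos'],np.round(s['ee_rot'],3),s['gripper_width'])
for n in('top','scene'):
    d=eyes.capture(n); np.savez('%s0.npz'%n,**d); cv2.imwrite('pics/%s0.png'%n,cv2.resize(d['pixels'][:,:,::-1],None,fx=1.5,fy=1.5))
    print(n,d['K'],np.round(d['world_from_camera'],3))
E
```

```text
pics
0.0 [ 0.27150939 -0.56228015  0.22145811] [[-0.901 -0.435 -0.001]
 [-0.435  0.901  0.002]
 [ 0.     0.002 -1.   ]] 1.0016639395235667
top [[438.27932571   0.         257.09167089]
 [  0.         438.27932571 189.29491766]
 [  0.           0.           1.        ]] [[ 0.025  0.998 -0.059  0.489]
 [-0.999  0.027  0.024  0.163]
 [ 0.025  0.059  0.998  1.027]
 [ 0.     0.     0.     1.   ]]
scene [[483.17055032   0.         258.41882265]
 [  0.         483.17055032 199.692861  ]
 [  0.           0.           1.        ]] [[-0.907  0.216 -0.362  0.19 ]
 [-0.421 -0.515  0.747  0.854]
 [-0.025  0.83   0.558  0.552]
 [ 0.     0.     0.     1.   ]]
```

View pics/top0.png

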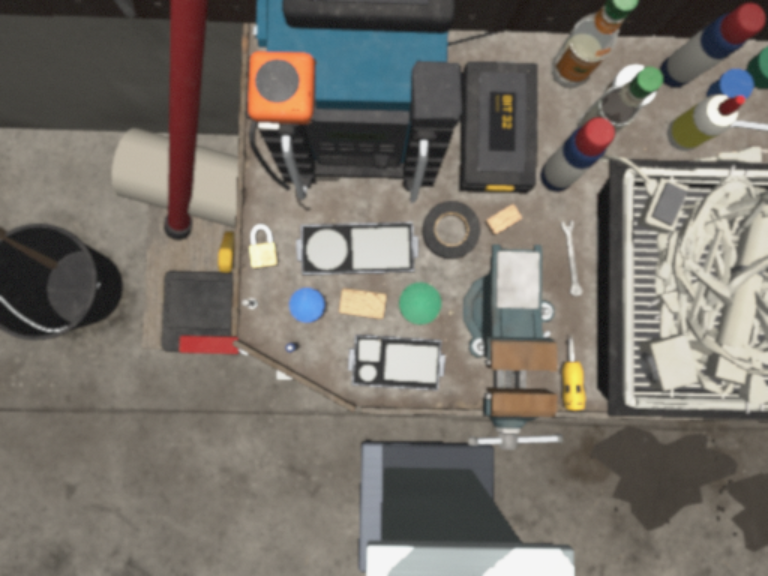

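View pics/scene0.png

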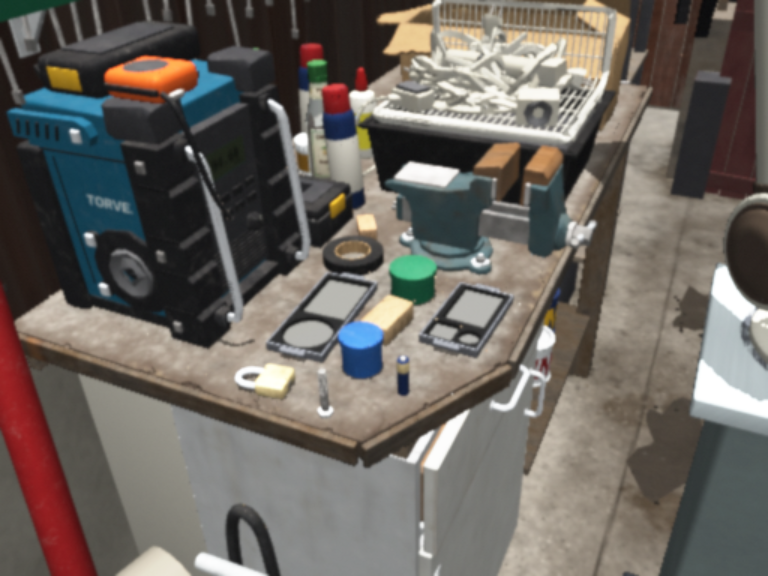

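The top view shows the padlock at about (262,245), the bolt at (250,302), the cell at (292,346), the wax pot at (307,305) and the sanding block at (363,303) in the enlarged image. The green pot is at (420,303), the finish tray at (357,248) and the lock tray at (397,362). Next I'll measure them, combining colour and depth.

```bash
cat > h.py <<'E'
import numpy as np, cv2
def load(n): return dict(np.load('%s.npz'%n))
def rays(d,uv):
    uv=np.atleast_2d(np.float64(uv)); K=d['K']; T=d['world_from_camera']
    c=np.c_[(uv[:,0]-K[0,2])/K[0,0],-(uv[:,1]-K[1,2])/K[1,1],-np.ones(len(uv))]
    return T[:3,3],c@T[:3,:3].T
def plane(d,uv,z):
    o,r=rays(d,uv); return o+r*((z-o[2])/r[:,2])[:,None]
def cloud(d):
    v,u=np.mgrid[:384,:512]; o,r=rays(d,np.c_[u.ravel(),v.ravel()])
    return (o+r*d['z_map'].reshape(-1,1)).reshape(384,512,3)
def proj(d,P):
    T=np.linalg.inv(d['world_from_camera']); p=np.atleast_2d(P)@T[:3,:3].T+T[:3,3]
    return np.c_[d['K'][0,2]-d['K'][0,0]*p[:,0]/p[:,2], d['K'][1,2]+d['K'][1,1]*p[:,1]/p[:,2]]
def ortho(d,z,x0=.34,x1=.68,y0=.02,y1=.42,s=2):  # s px/mm ; row->-x, col->-y
    c=np.float32([[x1,y1,z],[x1,y0,z],[x0,y0,z],[x0,y1,z]]); W=int((y1-y0)*1000*s);H=int((x1-x0)*1000*s)
    M=cv2.getPerspectiveTransform(np.float32(proj(d,c)),np.float32([[0,0],[W,0],[W,H],[0,H]]))
    return cv2.warpPerspective(d['pixels'],M,(W,H),flags=cv2.INTER_CUBIC)
E
python3 - <<'E'
from h import *
d=load('top0'); print(d.keys())
for n in('top0','scene0'):
    e=load(n); C=cloud(e); 
    P=np.array([[.40,.2,0],[.46,.34,0],[.53,.30,0],[.55,.17,0]]); uv=np.int32(proj(e,P))
    print(n,[C[v,u].round(4).tolist() for u,v in uv])
C=cloud(d); im=d['pixels'].astype(int); hsv=cv2.cvtColor(d['pixels'],cv2.COLOR_RGB2HSV)
Z=C[:,:,2]
roi=np.zeros(Z.shape,bool); roi[130:265,150:325]=1
m=(roi&(Z>.008)&(d['z_map']>0)).astype(np.uint8)
n,l,st,ce=cv2.connectedComponentsWithStats(m)
for i in range(1,n):
    if st[i,4]<4: continue
    k=l==i; z=np.percentile(Z[k],[50,95]); t=k&(Z>z[1]-.006); p=C[t]; r=cv2.minAreaRect(np.float32(p[:,:2]*1000))
    print(st[i],z.round(4),'mean',p.mean(0).round(4),'rect',np.round(r[0],1),np.round(r[1],1),round(r[2],1))
o=ortho(d,.012); cv2.imwrite('pics/ortho0.png',o[:,:,::-1])
# near obstacles: max height map on coarse cells
H=np.full((8,12),-1.)
for p in C[d['z_map']>0].reshape(-1,3):
    i=int((p[0]-.3)/.05);j=int((p[1]+.1)/.05)
    if 0<=i<8 and 0<=j<12:H[i,j]=max(H[i,j],p[2])
print('rows x from .3, cols y from -.1'); print(H.round(2))
E
```

```text
dict_keys(['pixels', 'z_map', 'K', 'world_from_camera'])
top0 [[0.402, 0.2022, 0.0002], [0.4612, 0.3402, 0.0045], [0.5321, 0.3022, -0.0032], [0.5518, 0.1715, 0.0002]]
scene0 [[0.4004, 0.2015, 0.0023], [0.4613, 0.3406, 0.0004], [0.5304, 0.3019, 0.0021], [0.5331, 0.2028, 0.0282]]
[199 130   6   4  18] [0.0652 0.0767] mean [0.6714 0.2669 0.0745] rect [671.1 267.4] [7.1 1.9] 84.7
[273 130   6   6  27] [0.0738 0.0912] mean [0.6735 0.1021 0.0897] rect [674.  102.6] [9.  1.6] 82.4
[282 134  39  39 855] [0.0187 0.0216] mean [0.6363 0.0391 0.0189] rect [637.  39.] [86.9 88.7] 1.9
[198 148  82  36 966] [0.0117 0.015 ] mean [0.6032 0.1932 0.012 ] rect [604.1 184.2] [ 78.5 187. ] 3.2
[167 150  19  29 354] [0.0164 0.0199] mean [0.5895 0.3282 0.0173] rect [601.6 329.7] [62.2 38.2] 9.2
[309 183  16  56 671] [0.016  0.0749] mean [ 0.4798 -0.0016  0.1024] rect [488.6  -4.4] [10.9 87.3] 79.6
[266 188  29  29 635] [0.0446 0.0475] mean [0.5198 0.0869 0.0448] rect [520.1  86. ] [61.8 62.5] 46.5
[193 192  24  23 432] [0.0494 0.0525] mean [0.5126 0.2562 0.0497] rect [513.1 255.8] [49.  51.1] 1.5
[226 192  
[... 527 characters left out ...]
1393] mean [0.3961 0.0027 0.1386] rect [396.1   2.7] [0.1 3.8] 85.7
rows x from .3, cols y from -.1
[[ 0.09  0.09  0.09  0.   -0.   -0.   -0.85 -0.84 -0.84 -0.84 -0.83 -0.84]
 [ 0.17  0.17  0.15  0.02  0.02  0.02  0.    0.01 -0.07 -1.   -0.84 -0.84]
 [ 0.17  0.17  0.17  0.02  0.02  0.02  0.    0.05  0.    0.   -0.25 -0.31]
 [ 0.17  0.17  0.16  0.05  0.05  0.03  0.05  0.05  0.01  0.   -0.32 -0.32]
 [ 0.12  0.12  0.03  0.05  0.05  0.03  0.05  0.06  0.06  0.   -0.33 -0.33]
 [ 0.12  0.12  0.02  0.05  0.02  0.02  0.02  0.02  0.02  0.   -0.25 -0.25]
 [ 0.11  0.11  0.02  0.02  0.02  0.02  0.02  0.02  0.02  0.   -0.25 -0.25]
 [ 0.06  0.06  0.06  0.25  0.25  0.    0.01  0.32  0.31  0.   -0.33 -0.32]]
```

View pics/ortho0.png

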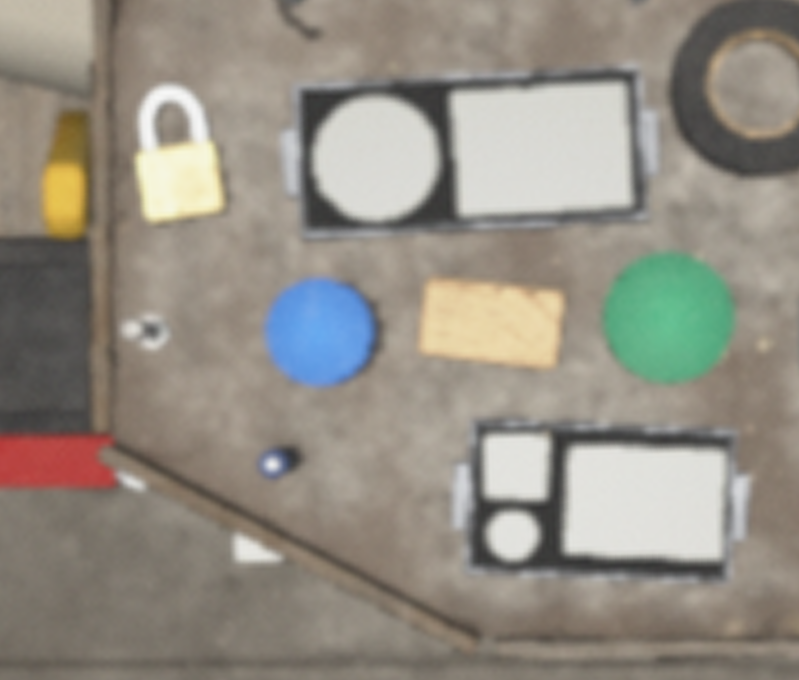

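The ortho shows the trays, pots, padlock and cell matching their stated sizes. The brown block at (491,322) measures about 68x37 mm with its length along world y. The text says 52x75 with its length along x. I'll check this block and the offcut more closely in both cameras before acting.

Run:
```python
from h import *
d=load('top0'); e=load('scene0')
a=cv2.resize(d['pixels'][120:220,215:365],None,fx=5,fy=5,interpolation=cv2.INTER_CUBIC)[:,:,::-1]
b=cv2.resize(e['pixels'][130:240,200:350],None,fx=5,fy=5,interpolation=cv2.INTER_CUBIC)[:,:,::-1]
cv2.imwrite('pics/crop1.png',cv2.resize(np.vstack([a,b]),None,fx=.57,fy=.57))
for n,dd in(('top',d),('scene',e)):
    hsv=cv2.cvtColor(dd['pixels'],cv2.COLOR_RGB2HSV).astype(int); C=cloud(dd)
    m=((hsv[...,0]>8)&(hsv[...,0]<26)&(hsv[...,1]>70)&(hsv[...,2]>110)&(C[...,0]<.8)&(C[...,2]>-.02)&(dd['z_map']>0)).astype(np.uint8)
    k,l,st,ce=cv2.connectedComponentsWithStats(m)
    for i in range(1,k):
        if st[i,4]<25: continue
        p=C[l==i]; zt=np.percentile(p[:,2],90); q=p[p[:,2]>zt-.004]; r=cv2.minAreaRect(np.float32(q[:,:2]*1000))
        c=plane(dd,cv2.boxPoints(cv2.minAreaRect(np.float32(np.argwhere(l==i)[:,::-1]))),zt)
        print(n,st[i],'ztop',zt.round(4),'mean',q.mean(0).round(3),np.round(r[1],1),round(r[2],1),'box',np.linalg.norm(np.diff(c,axis=0),axis=1).round(4))
```

```text
top [ 165   34   44   48 1242] ztop 0.3386 mean [0.737 0.261 0.337] [70.4 65.8] 0.1 box [0.0686 0.0766 0.0681]
top [335  78   6   8  38] ztop 0.0688 mean [ 0.793 -0.034  0.067] [11.9 16.1] 86.2 box [0.0112 0.0159 0.0112]
top [324 123  19   5  80] ztop 0.0619 mean [ 0.696 -0.028  0.06 ] [38.9  7.3] 89.9 box [0.0404 0.009  0.0404]
top [324 136  24  20 268] ztop 0.024 mean [ 0.655 -0.042  0.022] [26.6 50.4] 33.1 box [0.0534 0.029  0.0533]
top [294 142  19  12  30] ztop 0.0198 mean [0.657 0.034 0.019] [46.  12.5] 61.2 box [0.0153 0.0467 0.0153]
top [226 192  32  20 374] ztop 0.0295 mean [0.52  0.175 0.028] [68.1 38.6] 83.9 box [0.0389 0.0686 0.0389]
top [328 227  44  21 825] ztop 0.1671 mean [ 0.445 -0.043  0.166] [37.3 86.2] 1.0 box [0.0373 0.0859 0.0374]
top [374 240  17  35 345] ztop 0.0327 mean [ 0.398 -0.154  0.032] [70.  27.3] 7.8 box [0.0354 0.0772 0.0353]
top [328 262  45  16 652] ztop 0.1701 mean [ 0.39  -0.043  0.168] [25.5 83.4] 0.5 box [0.0289 0.0863 0.029 ]
scene [388   0  16   4  49] ztop 0.2257 mean [ 0.481 -0.715  0.224] [12.9 64.8] 3.2 box [0.0414 0.0445 0.0414]
scene [3
[... 1952 characters left out ...]
028] [29.  72.6] 18.8 box [0.0978 0.0323 0.0963]
scene [265 243   8   6  34] ztop 0.0465 mean [0.449 0.289 0.045] [10.   4.6] 27.0 box [0.0129 0.0116 0.0129]
scene [170 248  26  18 143] ztop 0.0157 mean [0.581 0.344 0.015] [45.2 21.5] 56.7 box [0.0493 0.0341 0.0476]
scene [258 269  35  22 151] ztop 0.0017 mean [0.424 0.317 0.001] [73.5 11.1] 62.5 box [0.0719 0.0099 0.0711]
scene [180 277   8   6  30] ztop 0.0019 mean [0.563 0.377 0.001] [10.3 15.7] 85.4 box [0.0108 0.0136 0.0107]
scene [191 280  25  12 111] ztop 0.0017 mean [0.526 0.377 0.   ] [46.8 12.5] 1.0 box [0.0109 0.0453 0.0106]
scene [221 289  17   9  85] ztop 0.0013 mean [0.479 0.376 0.   ] [28.  11.9] 4.8 box [0.0109 0.0284 0.0106]
```

View pics/crop1.png

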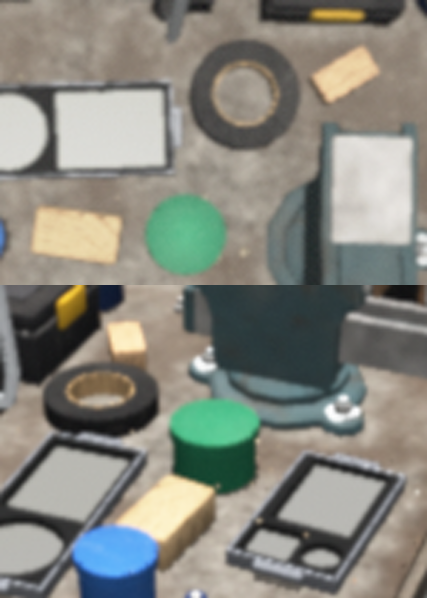

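The crops show the block is really about 69x39x28 mm, which fits the stated 52x75 as a bounding box. It lies with its length along world y. The offcut at (345,75) in the crop is likewise about 53x29. I'll check the width when I grip it. Next: precise poses, and clearance to the radio and vice.

Run:
```python
from h import *
d=load('top0'); e=load('scene0')
def o2w(c): return np.array([.68-c[1]/2000-.00025,.42-c[0]/2000-.00025])
def blobs(z,f,roi,amin=80):
    o=ortho(d,z); hsv=cv2.cvtColor(o,cv2.COLOR_RGB2HSV).astype(int); m=f(hsv).astype(np.uint8)
    k=np.zeros_like(m); x0,y0,x1,y1=roi; k[y0:y1,x0:x1]=m[y0:y1,x0:x1]
    for c in cv2.findContours(k,cv2.RETR_EXTERNAL,cv2.CHAIN_APPROX_NONE)[0]:
        if cv2.contourArea(c)<amin: continue
        M=cv2.moments(c); r=cv2.minAreaRect(c)
        print('  cen',o2w((M['m10']/M['m00'],M['m01']/M['m00'])).round(4),'rect',o2w(r[0]).round(4),np.round(np.array(r[1])/2,1),round(r[2],1))
white=lambda h:(h[...,2]>150)&(h[...,1]<40)
print('pockets fin');blobs(.012,white,(300,70,645,235),500)
print('pockets lock');blobs(.012,white,(472,420,735,580),500)
print('padlock body');blobs(.018,lambda h:(h[...,0]>15)&(h[...,0]<35)&(h[...,1]>70)&(h[...,2]>140),(115,60,240,240))
print('block');blobs(.028,lambda h:(h[...,0]>8)&(h[...,0]<28)&(h[...,1]>65)&(h[...,2]>140),(380,230,600,400))
print('wax');blobs(.050,lambda h:(h[...,0]>95)&(h[...,0]<125)&(h[...,1]>120),(230,220,400,420))
print('big');blobs(.045,lambda h:(h[...,0]>65)&(h[...,0]<95)&(h[...,1]>100),(560,220,780,420))
C=np.vstack([cloud(q)[q['z_map']>0] for q in(d,e)])
for lo,hi in((.07,.1),(.1,.15),(.15,.2),(.2,.3),(.3,.4)):
    s=C[(C[:,2]>lo)&(C[:,2]<hi)&(C[:,0]>.55)&(C[:,0]<.9)]
    print(lo,hi,[(round(y,2),np.round(np.percentile(q,1),3) if len(q:=s[(s[:,1]>y)&(s[:,1]<y+.05),0])>5 else None) for y in np.arange(0.05,.4,.05)])
v=C[(C[:,2]>.07)&(C[:,0]>.35)&(C[:,0]<.6)&(C[:,1]>-.1)&(C[:,1]<.1)]; print('vice max y',np.percentile(v[:,1],99))
```

```text
pockets fin
  cen [0.5646 0.1161] rect [0.5652 0.1192] [ 5. 43.] 90.0
  cen [0.6007 0.232 ] rect [0.6008 0.2317] [62.2 62.2] 42.9
  cen [0.6053 0.1489] rect [0.6054 0.149 ] [63.9 88.5] 87.0
  cen [0.6411 0.2559] rect [0.6405 0.2538] [ 8.5 32. ] 90.0
pockets lock
  cen [0.4123 0.1635] rect [0.412  0.1635] [24.5 25.5] 90.0
  cen [0.4286 0.0953] rect [0.4286 0.0948] [85.6 56.2] 2.2
  cen [0.4469 0.1618] rect [0.4468 0.1617] [33. 33.] 90.0
padlock body
  cen [0.5849 0.3092] rect [0.5851 0.3092] [ 5.6 23.1] 4.0
block
  cen [0.5184 0.1739] rect [0.5186 0.1741] [70.1 40.6] 7.1
wax
  cen [0.513  0.2558] rect [0.5128 0.2559] [49.9 48.4] 15.9
big
  cen [0.5201 0.0881] rect [0.5202 0.0881] [58.8 58.1] 26.6
0.07 0.1 [(np.float64(0.05), np.float64(0.673)), (np.float64(0.1), np.float64(0.673)), (np.float64(0.15), np.float64(0.715)), (np.float64(0.2), np.float64(0.723)), (np.float64(0.25), np.float64(0.672)), (np.float64(0.3), np.float64(0.709)), (np.float64(0.35), None)]
0.1 0.15 [(np.float64(0.05), np.float64(0.676)), (np.float64(0.1), np.float64(0.676)), (np.float64(0.15), np.float64(0.71)), (np
[... 265 characters left out ...]
p.float64(0.2), np.float64(0.723)), (np.float64(0.25), np.float64(0.661)), (np.float64(0.3), np.float64(0.714)), (np.float64(0.35), None)]
0.2 0.3 [(np.float64(0.05), np.float64(0.688)), (np.float64(0.1), np.float64(0.687)), (np.float64(0.15), np.float64(0.724)), (np.float64(0.2), np.float64(0.724)), (np.float64(0.25), np.float64(0.667)), (np.float64(0.3), np.float64(0.678)), (np.float64(0.35), None)]
0.3 0.4 [(np.float64(0.05), np.float64(0.72)), (np.float64(0.1), np.float64(0.721)), (np.float64(0.15), np.float64(0.819)), (np.float64(0.2), np.float64(0.704)), (np.float64(0.25), np.float64(0.69)), (np.float64(0.3), np.float64(0.683)), (np.float64(0.35), None)]
vice max y 0.008057788554754669
```

```bash
cat > go.py <<'E'
# usage: go.py x y z psi  -> shift in tool axes from the measured pose
import sys,numpy as np; from station import sensors; from scipy.spatial.transform import Rotation as R
x,y,z,p=map(float,sys.argv[1:5]); s=sensors.sense(); E=np.array(s['ee_rot']); a=np.radians(p)
T=np.array([[np.cos(a),np.sin(a),0],[np.sin(a),-np.cos(a),0],[0,0,-1]])
print('t',round(s['time_s'],2),'tcp',np.round(s['tcp_pos'],4),'F',np.round(s['wrist_force'],1),'w',round(s['gripper_width'],3))
print('shift',np.round(E.T@(np.array([x,y,z])-s['tcp_pos']),4),'rot',np.round(np.degrees(R.from_matrix(E.T@T).as_rotvec()),1),'j',np.round(s['joints'],0))
E
python3 -m handwheel '[[1,0,0,-0.06,0,0,-60],[1,0,0,-0.06,0,0,-60],[1,0,0,-0.06,0,0,-60],[1,0,0,-0.06,0,0,-60],[1,0,0,-0.06,0,0,-60],[1,0,0,-0.06,0,0,-60],[1,0,0,-0.06,0,0,-60]]'
python3 -m handwheel '[[1,0,0,0,0,0,-60],[1,0,0,0,0,0,-60],[1,0,0,0,0,0,-60],[1,0,0,0,0,0,-60],[1,0,0,0,0,0,-60],[1,0,0,0,0,0,-60],[1,0,0,0,0,0,-60]]'
python3 -m handwheel '[[1,0,0,0,0,0,-42],[1,0,0,0,0,0,-42],[1,0,0,0,0,0,-42],[1,0,0,0,0,0,-42],[1,0,0,0,0,0,-42],[1,0,0,0,0,0,-42]]'
python3 go.py .59 .33 .20 8
```

```text
time_s: 0.8
tcp_pos: [0.2716, -0.5625, 0.2819]
ee_rot: [[-0.068, -0.998, -0.001], [-0.998, 0.068, 0.001], [-0.001, 0.001, -1.0]]
wrist_force: [0.9, 0.7, 0.3]
gripper_width: 1.0
gripper_force: 0.0
time_s: 1.5
tcp_pos: [0.2716, -0.5625, 0.2818]
ee_rot: [[0.83, -0.557, -0.001], [-0.557, -0.83, 0.001], [-0.001, -0.001, -1.0]]
wrist_force: [-0.1, 0.2, -0.6]
gripper_width: 1.002
gripper_force: 0.0
time_s: 2.1
tcp_pos: [0.2717, -0.5626, 0.2819]
ee_rot: [[0.991, 0.135, -0.001], [0.135, -0.991, 0.001], [-0.0, -0.001, -1.0]]
wrist_force: [0.3, -0.3, 0.9]
gripper_width: 0.999
gripper_force: 0.0
t 2.1 tcp [ 0.2717 -0.5626  0.2819] F [ 0.3 -0.3  0.9] w 0.999
shift [ 0.4359 -0.8413  0.0827] rot [-0.1  0.  -0.2] j [-49.  20.   6.  -0. -76. 147.]
```

Run:
```python
from h import *
d=load('top0'); o=ortho(d,.018); hsv=cv2.cvtColor(o,cv2.COLOR_RGB2HSV).astype(int)
m=np.zeros(o.shape[:2],np.uint8); m[130:245,115:245]=((hsv[...,1]>70)&(hsv[...,2]>150)&(hsv[...,0]<40))[130:245,115:245]
m=cv2.morphologyEx(m,cv2.MORPH_OPEN,np.ones((9,9))); c=max(cv2.findContours(m,0,1)[0],key=cv2.contourArea); r=cv2.minAreaRect(c); print(r,.68-r[0][1]/2000,.42-r[0][0]/2000)
```

```text
Traceback (most recent call last):
ValueError: max() iterable argument is empty
```

```bash
python3 -m handwheel '[[1,0.145,-0.28,0,0,0,0],[1,0.145,-0.28,0,0,0,0],[1,0.145,-0.28,0,0,0,0],[1,0.145,-0.28,0,0,0,0],[1,0.145,-0.28,0,0,0,0],[1,0.145,-0.28,0,0,0,0],[1,0.145,-0.28,0,0,0,0]]' | head -2
python3 -m handwheel '[[1,0.145,-0.28,0,0,0,0],[1,0.145,-0.28,0,0,0,0],[1,0.145,-0.28,0,0,0,0],[1,0.145,-0.28,0,0,0,0],[1,0.145,-0.28,0,0,0,0],[1,0.145,-0.28,0,0,0,0],[1,0.145,-0.28,0,0,0,0]]' | head -2
python3 - <<'E'
from h import *
from station import eyes
d=eyes.capture('top'); np.savez('top1.npz',**d); e=eyes.capture('scene'); np.savez('scene1.npz',**e)
a=cv2.resize(d['pixels'],None,fx=1,fy=1); cv2.imwrite('pics/v1.png',cv2.resize(np.hstack([d['pixels'],e['pixels']]),None,fx=.78,fy=.78)[:,:,::-1])
o=ortho(load('top0'),.018); print(cv2.cvtColor(o,cv2.COLOR_RGB2HSV)[140:230:15,120:240:15].tolist())
E
python3 go.py .59 .33 .10 8
```

```text
time_s: 2.8
tcp_pos: [0.3781, -0.2625, 0.2828]
time_s: 3.5
tcp_pos: [0.4843, 0.0349, 0.2822]
[[[15, 49, 124], [16, 42, 141], [0, 1, 246], [16, 35, 139], [19, 43, 141], [23, 21, 219], [26, 31, 200], [16, 34, 166]], [[14, 51, 115], [18, 54, 147], [29, 27, 242], [27, 45, 245], [28, 33, 247], [28, 33, 246], [30, 35, 245], [20, 34, 149]], [[17, 47, 114], [22, 51, 144], [29, 30, 246], [30, 24, 246], [27, 37, 246], [27, 48, 245], [29, 43, 243], [20, 46, 145]], [[14, 49, 120], [17, 48, 143], [29, 33, 245], [30, 26, 246], [27, 45, 245], [26, 49, 244], [27, 45, 245], [19, 62, 153]], [[15, 49, 125], [15, 48, 139], [29, 39, 242], [28, 32, 246], [28, 41, 245], [26, 52, 244], [28, 38, 246], [21, 74, 179]], [[13, 53, 116], [15, 44, 140], [26, 52, 232], [27, 45, 247], [25, 68, 228], [22, 72, 205], [21, 64, 180], [19, 42, 147]]]
t 3.6 tcp [0.4837 0.0331 0.282 ] F [-0.1 -0.4 -0.8] w 1.001
shift [ 0.1459 -0.2797  0.1818] rot [ 0.   0.1 -0.2] j [ 23.   6. -13.  -0. -72.  75.]
```

View pics/v1.png

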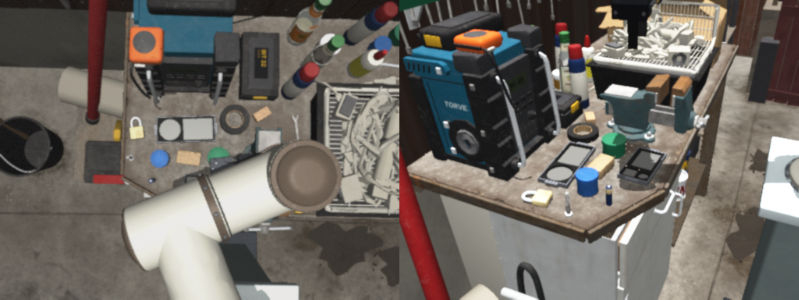

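The view shows the arm over the vice with the scene otherwise unchanged. The gripper is at the top edge (630,20) of the scene half. Moving on to above the padlock.

```bash
python3 -m handwheel '[[1,0.145,-0.28,0.05,0,0,0],[1,0.145,-0.28,0.05,0,0,0],[1,0.145,-0.28,0.1,0,0,0],[1,0.145,-0.28,0.1,0,0,0],[1,0.145,-0.28,0.14,0,0,0],[1,0.145,-0.28,0.14,0,0,0],[1,0.145,-0.28,0.14,0,0,0],[1,0.145,-0.28,0.14,0,0,0]]' | head -2
python3 - <<'E'
from h import *
from station import eyes
d=load('top0'); o=ortho(d,.018); hsv=cv2.cvtColor(o,cv2.COLOR_RGB2HSV).astype(int)
m=np.zeros(o.shape[:2],np.uint8); m[120:245,115:245]=((hsv[...,1]>22)&(hsv[...,2]>190)&(hsv[...,0]<40))[120:245,115:245]
m=cv2.morphologyEx(m,cv2.MORPH_OPEN,np.ones((15,15))); c=max(cv2.findContours(m,0,1)[0],key=cv2.contourArea); r=cv2.minAreaRect(c); print('body',np.array(r[1])/2,r[2],.68-r[0][1]/2000,.42-r[0][0]/2000)
e=eyes.capture('scene'); np.savez('scene2.npz',**e)
cv2.imwrite('pics/v2.png',e['pixels'][:,:,::-1])
C=cloud(e); k=(C[...,2]>.14)&(C[...,2]<.45)&(abs(C[...,0]-.59)<.15)&(abs(C[...,1]-.33)<.15)&(e['z_map']>0)
p=C[k]
for z in np.arange(.14,.45,.02):
    q=p[(p[:,2]>=z)&(p[:,2]<z+.02)]
    if len(q)>3: print(z.round(2),q[:,:2].min(0).round(3),q[:,:2].max(0).round(3))
E
python3 go.py .59 .33 .05 8
```

```text
time_s: 4.4
tcp_pos: [0.5879, 0.3288, 0.135]
body [36.57718658 40.52007294] 81.63410949707031 0.5892042846679688 0.32961091613769533
0.14 [0.57  0.276] [0.74  0.385]
0.16 [0.57  0.262] [0.74  0.389]
0.18 [0.57  0.258] [0.74  0.392]
0.2 [0.54 0.24] [0.739 0.423]
0.22 [0.54  0.234] [0.74 0.43]
0.24 [0.54  0.206] [0.74 0.43]
0.26 [0.56  0.257] [0.74  0.385]
0.28 [0.548 0.252] [0.74  0.386]
0.3 [0.547 0.256] [0.74  0.386]
0.32 [0.55  0.237] [0.74  0.374]
0.34 [0.553 0.245] [0.74  0.374]
0.36 [0.582 0.359] [0.619 0.373]
0.38 [0.595 0.353] [0.627 0.376]
0.4 [0.6   0.354] [0.628 0.376]
0.42 [0.516 0.361] [0.621 0.475]
0.44 [0.511 0.441] [0.551 0.48 ]
t 4.45 tcp [0.5883 0.3276 0.1378] F [ 0.  -0.4  0.2] w 1.002
shift [ 0.0026 -0.0025  0.0878] rot [ 0.2  0.4 -0.3] j [ 43.  31.   2.  -0. -62.  55.]
```

View pics/v2.png

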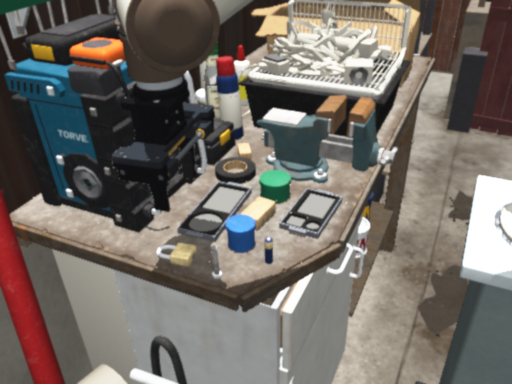

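The scene shows the gripper above the padlock with nothing disturbed. Its 190 mm side runs along the closing axis. Descending to grip the padlock.

```bash
python3 -m handwheel '[[1,0.003,-0.0025,0.05,0,0,-0.5],[1,0.003,-0.0025,0.09,0,0,-0.5],[1,0.003,-0.0025,0.11,0,0,-0.5],[1,0.003,-0.0025,0.12,0,0,-0.5],[1,0.003,-0.0025,0.127,0,0,-0.5],[1,0.003,-0.0025,0.127,0,0,-0.5],[1,0.003,-0.0025,0.127,0,0,-0.5]]'
python3 go.py .591 .330 .0105 8.4
python3 -m handwheel '[[0,0,0,0,0,0,0],[0,0,0,0,0,0,0],[0,0,0,0,0,0,0],[0,0,0,0,0,0,0],[0,0,0,0,0,0,0],[0,0,0,0,0,0,0]]'
```

```text
time_s: 5.15
tcp_pos: [0.5928, 0.3315, 0.0175]
ee_rot: [[0.99, 0.144, 0.003], [0.144, -0.99, 0.002], [0.003, -0.001, -1.0]]
wrist_force: [0.1, -0.5, 0.5]
gripper_width: 0.994
gripper_force: 0.0
t 5.15 tcp [0.5928 0.3315 0.0175] F [ 0.1 -0.5  0.5] w 0.994
shift [-0.0021  0.0012  0.007 ] rot [-0.1 -0.2 -0.1] j [ 43.  38.  -4.   0. -48.  55.]
time_s: 5.75
tcp_pos: [0.5918, 0.3312, 0.0155]
ee_rot: [[0.99, 0.144, -0.0], [0.144, -0.99, -0.0], [-0.0, 0.0, -1.0]]
wrist_force: [0.2, 0.2, 0.1]
gripper_width: 0.541
gripper_force: 0.0
```

```bash
python3 -m handwheel '[[0.65,-0.001,0.001,0.003,0,0,0],[0.6,-0.001,0.001,0.005,0,0,0],[0.6,-0.001,0.001,0.005,0,0,0],[0,-0.001,0.001,0.005,0,0,0],[0,-0.001,0.001,0.005,0,0,0],[0,-0.001,0.001,0.005,0,0,0],[0,-0.001,0.001,0.005,0,0,0],[0,-0.001,0.001,0.005,0,0,0]]'
```

```text
time_s: 6.55
tcp_pos: [0.5911, 0.3303, 0.0106]
ee_rot: [[0.99, 0.144, 0.0], [0.144, -0.99, 0.0], [0.0, -0.0, -1.0]]
wrist_force: [0.1, 1.2, -1.1]
gripper_width: 0.452
gripper_force: 30.0
```

Gripped at 39 mm, as expected. Lift, turn, and carry.

```bash
python3 -m handwheel '[[0,0,0,-0.03,0,0,0],[0,0,0,-0.07,0,0,0],[0,0,0,-0.1,0,0,0],[0,0,0,-0.1,0,0,0]]' | grep -E 'pos|force|width'
python3 -m handwheel '[[0,-0.08,0.08,0,0,0,50],[0,-0.08,0.08,0,0,0,50],[0,-0.08,0.08,0,0,0,50],[0,-0.08,0.08,0,0,0,50],[0,-0.08,0.08,0,0,0,50],[0,-0.08,0.08,0,0,0,50],[0,-0.08,0.08,0,0,0,50]]'| grep -E 'pos|force|width'
python3 go.py .429 .1085 .12 -92.5
```

```text
tcp_pos: [0.5935, 0.3317, 0.116]
wrist_force: [0.2, -0.2, -1.2]
gripper_width: 0.454
gripper_force: 30.0
tcp_pos: [0.5223, 0.2386, 0.1092]
wrist_force: [1.1, 0.0, -2.5]
gripper_width: 0.457
gripper_force: 30.0
t 7.65 tcp [0.5223 0.2386 0.1092] F [ 1.1  0.  -2.5] w 0.457
shift [ 0.0171  0.1592 -0.0104] rot [ 0.2 -0.  50.7] j [ 41.  23. -15.  -0. -51.   8.]
```

```bash
python3 -m handwheel '[[0,0.017,0.159,-0.01,0,0,50.7],[0,0.017,0.159,-0.01,0,0,50.7],[0,0.017,0.159,-0.01,0,0,50.7],[0,0.017,0.159,-0.01,0,0,50.7],[0,0.017,0.159,-0.01,0,0,50.7],[0,0.017,0.159,-0.01,0,0,50.7],[0,0.017,0.159,-0.01,0,0,50.7],[0,0.017,0.159,-0.01,0,0,50.7]]'| grep -E 'pos|force|width'
python3 go.py .429 .1085 .016 -92.5
```

```text
tcp_pos: [0.4298, 0.1092, 0.1202]
wrist_force: [0.6, 0.3, -1.7]
gripper_width: 0.456
gripper_force: 30.0
t 8.45 tcp [0.4298 0.1092 0.1202] F [ 0.6  0.3 -1.7] w 0.456
shift [0.0007 0.0007 0.1042] rot [ 0.  -0.   0.3] j [ 35.  11. -32.  -0. -47. -38.]
```

```bash
python3 -m handwheel '[[0,0.001,0.001,0.05,0,0,0.3],[0,0.001,0.001,0.08,0,0,0.3],[0,0.001,0.001,0.09,0,0,0.3],[0,0.001,0.001,0.096,0,0,0.3],[0,0.001,0.001,0.101,0,0,0.3],[0,0.001,0.001,0.104,0,0,0.3],[0,0.001,0.001,0.105,0,0,0.3],[0,0.001,0.001,0.105,0,0,0.3]]'| grep -E 'pos|force|width'
python3 -m handwheel '[[0,0,0,0,0,0,0],[0,0,0,0,0,0,0]]'| grep -E 'pos|force|width'
```

```text
tcp_pos: [0.4295, 0.1087, 0.0161]
wrist_force: [-0.5, 0.7, -2.0]
gripper_width: 0.455
gripper_force: 30.0
tcp_pos: [0.4294, 0.1086, 0.0159]
wrist_force: [0.6, 0.3, -2.3]
gripper_width: 0.454
gripper_force: 30.0
```

```bash
python3 -m handwheel '[[0,0,0,0.001,0,0,0],[0.65,0,0,0.001,0,0,0],[0.65,0,0,0.001,0,0,0],[0.65,0,0,0.001,0,0,0],[0.65,0,0,0.001,0,0,0],[0.65,0,0,0.001,0,0,0]]'| grep -E 'pos|force|width'
python3 -m handwheel '[[0.65,0,0,-0.05,0,0,0],[0.65,0,0,-0.1,0,0,0],[0.65,0,0,-0.14,0,0,-8],[0.65,0,0,-0.14,0,0,-16],[0.65,0,0,-0.14,0,0,-24]]'| grep -E 'pos|force|width'
python3 -m handwheel '[[0.5,0,0,0,0,0,-60],[0.5,0,0,0,0,0,-60],[0.5,0,0,0,0,0,-60],[0.5,0,0,0,0,0,-60],[0.5,0,0,0,0,0,-60],[0.5,0,0,0,0,0,-60],[0.5,0,0,0,0,0,-60]]'| grep -E 'pos|force|width'
python3 go.py .514 .344 .14 0
```

```text
tcp_pos: [0.4292, 0.1085, 0.0146]
wrist_force: [0.4, -0.8, 0.4]
gripper_width: 0.643
gripper_force: 0.0
tcp_pos: [0.4297, 0.1089, 0.1563]
wrist_force: [-0.7, 0.2, -0.8]
gripper_width: 0.647
gripper_force: 0.0
tcp_pos: [0.4289, 0.1084, 0.1545]
wrist_force: [0.6, 0.6, 0.2]
gripper_width: 0.499
gripper_force: 0.0
t 11.25 tcp [0.4289 0.1084 0.1545] F [0.6 0.6 0.2] w 0.499
shift [ 0.0498 -0.2455  0.0145] rot [ 0.   0.  -8.4] j [ 35.   8. -30.  -0. -52.  46.]
```

```bash
python3 -m handwheel '[[0.4,0.05,-0.2455,0,0,0,-8.4],[0.4,0.05,-0.2455,0,0,0,-8.4],[0.4,0.05,-0.2455,0,0,0,-8.4],[0.4,0.05,-0.2455,0,0,0,-8.4],[0.4,0.05,-0.2455,0,0,0,-8.4],[0.4,0.05,-0.2455,0,0,0,-8.4],[0.4,0.05,-0.2455,0,0,0,-8.4]]'| grep -E 'pos|force|width'
python3 - <<'E'
from h import *
from station import eyes
e=eyes.capture('scene'); np.savez('scene3.npz',**e); 
C=cloud(e); b=(abs(C[...,0]-.514)<.03)&(abs(C[...,1]-.344)<.03)&(C[...,2]>.012)&(C[...,2]<.07); q=C[b]; print('bolt scene',len(q))
for z in(.015,.03,.045): 
    s=q[(q[:,2]>z)&(q[:,2]<z+.015)]; print(z,len(s),s[:,:2].mean(0).round(4) if len(s) else '')
b=(abs(C[...,0]-.449)<.03)&(abs(C[...,1]-.278)<.03)&(C[...,2]>.01)&(C[...,2]<.06); q=C[b]; print('cell surf',q.mean(0).round(4), 'top',q[q[:,2]>.044].mean(0).round(4))
P=lambda *p:np.round(proj(e,np.array(p)),1)
print(P([.514,.344,.06],[.514,.344,0],[.449,.278,.05]))
a=cv2.resize(e['pixels'][180:300,150:350],None,fx=4,fy=4,interpolation=cv2.INTER_CUBIC)[:,:,::-1]; cv2.imwrite('pics/v3.png',a)
E
python3 go.py .514 .344 .033 0
```

```text
tcp_pos: [0.5153, 0.3441, 0.1532]
wrist_force: [0.6, -0.5, 0.3]
gripper_width: 0.4
gripper_force: 0.0
bolt scene 151
0.015 36 [0.5149 0.352 ]
0.03 41 [0.515  0.3513]
0.045 45 [0.5148 0.3518]
cell surf [0.4499 0.2868 0.0342] top [0.4509 0.2853 0.0491]
[[217.1 246.8]
 [219.7 274.7]
 [271.  238. ]]
t 12.0 tcp [0.5151 0.343  0.1537] F [-0.8  0.3  0.4] w 0.399
shift [-0.0009 -0.0012  0.1207] rot [ 0.1  0.1 -0.3] j [ 49.  25.  -6.  -0. -60.  41.]
```

View pics/v3.png

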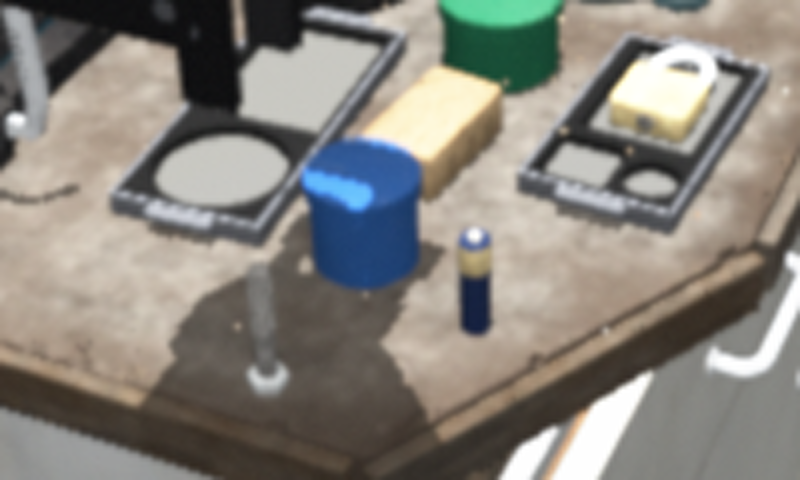

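The crop shows the padlock down in its oblong pocket at (660,100). The bolt stands with its head at (267,378), and the cell is at (475,280). The cameras disagree by about 3 mm, so I use the midpoint. Descending on the bolt.

```bash
python3 -m handwheel '[[0.4,0.001,-0.003,0.05,0,0,0],[0.4,0.001,-0.003,0.09,0,0,0],[0.4,0.001,-0.003,0.12,0,0,0],[0.4,0.001,-0.003,0.132,0,0,0],[0.4,0.001,-0.003,0.132,0,0,0],[0.4,0.001,-0.003,0.132,0,0,0],[0.4,0.001,-0.003,0.132,0,0,0]]'| grep -E 'pos|force|width'
python3 -m handwheel '[[0.3,0,0,0,0,0,0],[0.25,0,0,0,0,0,0],[0.2,0,0,0,0,0,0],[0.15,0,0,0,0,0,0],[0.1,0,0,0,0,0,0],[0.05,0,0,0,0,0,0],[0,0,0,0,0,0,0],[0,0,0,0,0,0,0]]'| grep -E 'pos|force|width'
```

```text
tcp_pos: [0.5179, 0.3474, 0.0249]
wrist_force: [-0.6, 0.1, 0.3]
gripper_width: 0.396
gripper_force: 0.0
tcp_pos: [0.5168, 0.3465, 0.0225]
wrist_force: [-0.4, -0.6, 0.7]
gripper_width: 0.095
gripper_force: 30.0
```

```bash
python3 -m handwheel '[[0,0,0,-0.04,0,0,0],[0,0,0,-0.08,0,0,0],[0,0,0,-0.1,0,0,0],[0,-0.07,0.185,-0.1,0,0,0],[0,-0.07,0.185,-0.1,0,0,0],[0,-0.07,0.185,-0.1,0,0,0],[0,-0.07,0.185,-0.1,0,0,0],[0,-0.07,0.185,-0.1,0,0,0]]'| grep -E 'pos|force|width'
python3 -m handwheel '[[0,0,0,0,0,0,0],[0,0,0,0,0,0,0]]'| grep -E 'pos|force|width'
python3 - <<'E'
from h import *
from station import eyes,sensors
e=eyes.capture('scene'); t=sensors.sense()['tcp_pos']; C=cloud(e)
b=(abs(C[...,0]-t[0])<.025)&(abs(C[...,1]-t[1])<.025)&(C[...,2]>t[2]-.03)&(C[...,2]<t[2]-.004); q=C[b]; print(t.round(4) if hasattr(t,'round') else t,len(q),q.mean(0).round(4))
u=np.int32(proj(e,[t])[0]); print(u,proj(e,[[t[0],t[1],t[2]-.022]]))
# pocket check in scene: white floors at z=.004
hsv=cv2.cvtColor(e['pixels'],cv2.COLOR_RGB2HSV).astype(int)
y0,x0=u[1]-40,u[0]-60
cv2.imwrite('pics/v4.png',cv2.resize(e['pixels'][y0:y0+120,x0:x0+120],None,fx=5,fy=5,interpolation=cv2.INTER_CUBIC)[:,:,::-1]); print(x0,y0, proj(e,[[.4467,.1614,.012],[.412,.163,.012],[.4284,.0955,.022]])-[x0,y0])
E
python3 go.py .4467 .1614 .027 0
```

```text
tcp_pos: [0.4418, 0.1568, 0.1221]
wrist_force: [0.9, 0.0, -0.6]
gripper_width: 0.092
gripper_force: 30.0
tcp_pos: [0.4466, 0.1627, 0.1229]
wrist_force: [-0.2, 0.2, -0.4]
gripper_width: 0.1
gripper_force: 30.0
[0.4466 0.163  0.1227] 67 [0.4455 0.1674 0.1089]
[298 168] [[297.84292678 178.88091167]]
238 128 [[59.11075041 90.60818585]
 [76.27451688 95.37520335]
 [80.05586882 70.37324906]]
t 14.55 tcp [0.4466 0.163  0.1227] F [ 0.9 -0.5 -0.4] w 0.093
shift [0.0001 0.0016 0.0957] rot [-0.  -0.1 -0.3] j [ 40.  14. -28.   0. -48.  50.]
```

View pics/v4.png

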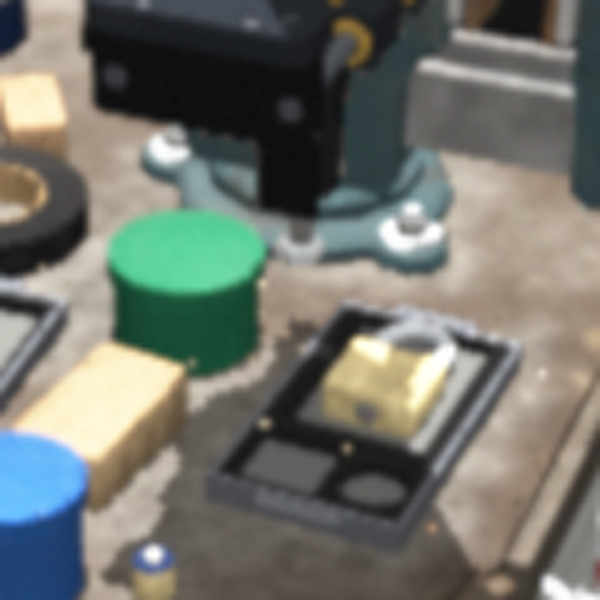

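The crop shows the bolt in the gripper with its head at (300,243), and the square pocket at (290,462). The offsets are within a couple of mm, so I lower it.

```bash
python3 -m handwheel '[[0,0,0.001,0.05,0,0,0],[0,0,0.001,0.07,0,0,0],[0,0,0.001,0.08,0,0,0],[0,0,0.001,0.087,0,0,0],[0,0,0.001,0.092,0,0,0],[0,0,0.001,0.095,0,0,0],[0,0,0.001,0.096,0,0,0],[0,0,0.001,0.096,0,0,0]]'| grep -E 'pos|force|width'
python3 -m handwheel '[[0,0,0,0,0,0,0],[0,0,0,0,0,0,0]]'| grep -E 'pos|force|width'
```

```text
tcp_pos: [0.4461, 0.1612, 0.027]
wrist_force: [-0.5, 0.1, -0.7]
gripper_width: 0.096
gripper_force: 30.0
tcp_pos: [0.446, 0.161, 0.027]
wrist_force: [0.4, 0.1, -1.0]
gripper_width: 0.094
gripper_force: 30.0
```

```bash
python3 -m handwheel '[[0.2,0,0,0,0,0,0],[0.3,0,0,0,0,0,0],[0.4,0,0,0,0,0,0],[0.4,0,0,0,0,0,0],[0.4,0,0,-0.04,0,0,0],[0.4,0,0,-0.08,0,0,0],[0.4,0,0,-0.12,0,0,0],[0.4,0,0,-0.12,0,0,0]]'| grep -E 'pos|force|width'
python3 -m handwheel '[[0.4,0.0035,-0.118,0,0,0,0],[0.4,0.0035,-0.118,0,0,0,0],[0.4,0.0035,-0.118,0,0,0,0],[0.4,0.0035,-0.118,0,0,0,0],[0.4,0.0035,-0.118,0,0,0,0]]'| grep -E 'pos|force|width'
python3 - <<'E'
from h import *
from station import eyes
e=eyes.capture('scene'); C=cloud(e); np.savez('scene5.npz',**e)
b=(abs(C[...,0]-.4467)<.02)&(abs(C[...,1]-.162)<.02)&(C[...,2]>.016)&(C[...,2]<.08); q=C[b]; print('bolt',len(q),q[:,2].max())
for z in(.016,.03,.045): 
    s=q[(q[:,2]>z)&(q[:,2]<z+.015)]; print(z,len(s),s[:,:2].mean(0).round(4) if len(s) else '')
cv2.imwrite('pics/v5.png',cv2.resize(e['pixels'][180:260,240:360],None,fx=5,fy=5,interpolation=cv2.INTER_CUBIC)[:,:,::-1])
E
python3 go.py .4500 .2785 .026 0
```

```text
tcp_pos: [0.4491, 0.163, 0.1522]
wrist_force: [0.3, 0.6, -0.2]
gripper_width: 0.399
gripper_force: 0.0
tcp_pos: [0.4492, 0.2782, 0.1456]
wrist_force: [-0.4, 0.5, -0.3]
gripper_width: 0.401
gripper_force: 0.0
bolt 128 0.06700052482684371
0.016 33 [0.4447 0.1646]
0.03 39 [0.4452 0.1648]
0.045 36 [0.4442 0.1655]
t 16.9 tcp [0.4493 0.2777 0.1458] F [0.2 0.3 0.3] w 0.404
shift [ 0.0009 -0.001   0.1198] rot [ 0.1  0.1 -0.4] j [ 49.  17. -19.  -0. -54.  40.]
```

View pics/v5.png

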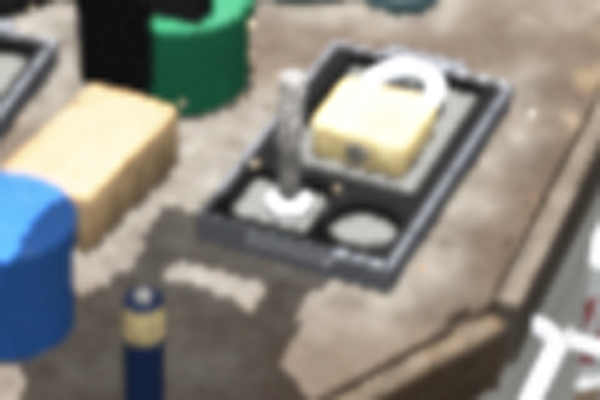

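The bolt stands in the square pocket with its head at (290,203), clear of the walls. The padlock is flat and the cell is at (143,340). Gripping the cell.

```bash
python3 -m handwheel '[[0.4,0.001,-0.001,0.05,0,0,0],[0.4,0.001,-0.001,0.09,0,0,0],[0.4,0.001,-0.001,0.11,0,0,0],[0.4,0.001,-0.001,0.121,0,0,0],[0.4,0.001,-0.001,0.121,0,0,0],[0.4,0.001,-0.001,0.121,0,0,0],[0.4,0.001,-0.001,0.121,0,0,0]]'| grep -E 'pos|force|width'
python3 -m handwheel '[[0.35,0,0,0,0,0,0],[0.3,0,0,0,0,0,0],[0.25,0,0,0,0,0,0],[0.2,0,0,0,0,0,0],[0.15,0,0,0,0,0,0],[0.1,0,0,0,0,0,0],[0,0,0,0,0,0,0],[0,0,0,0,0,0,0]]'| grep -E 'pos|force|width'
python3 -m handwheel '[[0,0,0,-0.04,0,0,0],[0,0,0,-0.08,0,0,0],[0,0,0,-0.1,0,0,0],[0,-0.038,0.116,-0.1,0,0,0],[0,-0.038,0.116,-0.1,0,0,0],[0,-0.038,0.116,-0.1,0,0,0],[0,-0.038,0.116,-0.1,0,0,0],[0,-0.038,0.116,-0.1,0,0,0]]'| grep -E 'pos|force|width'
python3 - <<'E'
from h import *
from station import eyes,sensors
e=eyes.capture('scene'); t=sensors.sense()['tcp_pos']; C=cloud(e)
b=(abs(C[...,0]-t[0])<.03)&(abs(C[...,1]-t[1])<.03)&(C[...,2]>t[2]-.035)&(C[...,2]<t[2]-.004); q=C[b]; print(np.round(t,4),len(q),q.mean(0).round(4),q[:,2].min())
E
python3 go.py .4125 .163 .03 0
```

```text
tcp_pos: [0.4518, 0.2805, 0.0271]
wrist_force: [-0.4, -1.1, 0.5]
gripper_width: 0.399
gripper_force: 0.0
tcp_pos: [0.4509, 0.2799, 0.0255]
wrist_force: [-0.2, -0.1, 1.4]
gripper_width: 0.151
gripper_force: 30.0
tcp_pos: [0.4127, 0.1643, 0.126]
wrist_force: [1.0, -0.1, -0.1]
gripper_width: 0.15
gripper_force: 30.0
[0.413  0.1648 0.1259] 72 [0.4122 0.1703 0.1115] 0.10192226753790584
t 19.25 tcp [0.413  0.1648 0.1259] F [ 0.8  0.2 -0.6] w 0.149
shift [-0.0006  0.0019  0.0959] rot [-0.  -0.1 -0.3] j [ 43.  10. -32.   0. -48.  47.]
```

```bash
python3 -m handwheel '[[0,-0.001,0.001,0.05,0,0,0],[0,-0.001,0.001,0.07,0,0,0],[0,-0.001,0.001,0.08,0,0,0],[0,-0.001,0.001,0.087,0,0,0],[0,-0.001,0.001,0.092,0,0,0],[0,-0.001,0.001,0.095,0,0,0],[0,-0.001,0.001,0.096,0,0,0],[0,-0.001,0.001,0.096,0,0,0]]'| grep -E 'pos|force|width'
python3 -m handwheel '[[0,0,0,0,0,0,0],[0,0,0,0,0,0,0]]'| grep -E 'pos|force|width'
```

```text
tcp_pos: [0.4116, 0.1634, 0.03]
wrist_force: [-0.2, -0.3, -0.2]
gripper_width: 0.149
gripper_force: 30.0
tcp_pos: [0.4115, 0.1633, 0.0299]
wrist_force: [0.1, -0.1, -0.7]
gripper_width: 0.153
gripper_force: 30.0
```

```bash
python3 -m handwheel '[[0.2,0,0,0,0,0,0],[0.3,0,0,0,0,0,0],[0.4,0,0,0,0,0,0],[0.4,0,0,0,0,0,0],[0.4,0,0,-0.04,0,0,0],[0.4,0,0,-0.08,0,0,0],[0.4,0,0,-0.12,0,0,0],[0.4,0,0,-0.12,0,0,0]]'| grep -E 'pos|force|width'
python3 -m handwheel '[[0.7,0.1,0,0,0,0,8],[0.7,0.1,0,0,0,0,16],[0.7,0.1,0,0,0,0,24],[0.7,0.1,0,0,0,0,32],[0.7,0.1,0,0,0,0,40],[0.7,0.1,0,0,0,0,48],[0.7,0.1,0,0,0,0,48]]'| grep -E 'pos|force|width'
python3 -m handwheel '[[0.7,0,0,0,0,0,48],[0.7,0,0,0,0,0,48],[0.7,0,0,0,0,0,48],[0.7,0,0,0,0,0,48],[0.7,0,0,0,0,0,48],[0.7,0,0,0,0,0,48],[0.7,0,0,0,0,0,48]]'| grep -E 'pos|force|width'
python3 - <<'E'
from h import *
from station import eyes
e=eyes.capture('scene'); C=cloud(e); np.savez('scene6.npz',**e)
for n,x,y in(('bolt',.446,.162),('cell',.412,.163)):
    b=(abs(C[...,0]-x)<.015)&(abs(C[...,1]-y)<.015)&(C[...,2]>.016)&(C[...,2]<.08); q=C[b]; print(n,len(q),q[:,2].max())
cv2.imwrite('pics/v6.png',cv2.resize(e['pixels'][150:260,220:360],None,fx=5,fy=5,interpolation=cv2.INTER_CUBIC)[:,:,::-1])
E
python3 go.py .5195 .1745 .014 -97
```

```text
tcp_pos: [0.4144, 0.1654, 0.1549]
wrist_force: [0.4, 0.1, 0.6]
gripper_width: 0.4
gripper_force: 0.0
tcp_pos: [0.5109, 0.1623, 0.1487]
wrist_force: [-0.0, 0.3, -0.6]
gripper_width: 0.696
gripper_force: 0.0
tcp_pos: [0.511, 0.1624, 0.1491]
wrist_force: [0.5, 0.1, -0.3]
gripper_width: 0.701
gripper_force: 0.0
bolt 127 0.06822857304874785
cell 156 0.05643876655018282
t 22.5 tcp [0.511  0.1624 0.1492] F [-0.5  0.6  0.4] w 0.703
shift [-0.0129 -0.0072  0.1352] rot [ 0.  -0.   0.9] j [ 35.  17. -18.  -0. -55. -41.]
```

View pics/v6.png

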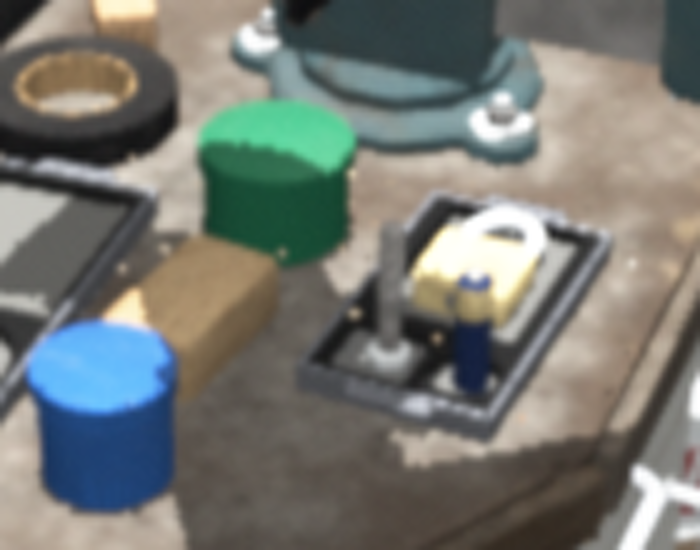

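All three locking-kit items are in: bolt at (390,350), cell at (473,380), padlock flat at (475,265). The wax pot and block are untouched. Now I grip the block across its narrow side. I'll set it down once and regrasp it lengthwise, so that the wide gripper body stays clear of the radio.

```bash
python3 -m handwheel '[[0.62,-0.013,-0.007,0,0,0,1],[0.62,-0.013,-0.007,0.04,0,0,1],[0.62,-0.013,-0.007,0.08,0,0,1],[0.62,-0.013,-0.007,0.11,0,0,1],[0.62,-0.013,-0.007,0.125,0,0,1],[0.62,-0.013,-0.007,0.132,0,0,1],[0.62,-0.013,-0.007,0.132,0,0,1],[0.62,-0.013,-0.007,0.132,0,0,1]]'| grep -E 'pos|force|width'
python3 -m handwheel '[[0.5,0,0,0,0,0,0],[0.45,0,0,0,0,0,0],[0.4,0,0,0,0,0,0],[0.3,0,0,0,0,0,0],[0,0,0,0,0,0,0],[0,0,0,0,0,0,0]]'| grep -E 'pos|force|width'
```

```text
tcp_pos: [0.5206, 0.1754, 0.0183]
wrist_force: [-0.6, 0.7, -0.2]
gripper_width: 0.621
gripper_force: 0.0
tcp_pos: [0.5199, 0.1749, 0.0184]
wrist_force: [-2.0, 0.8, 5.9]
gripper_width: 0.453
gripper_force: 30.0
```

```bash
python3 -m handwheel '[[0,0,0,-0.04,0,0,0],[0,0,0,-0.08,0,0,0],[0,0,0,-0.1,0,0,0],[0,0,0,-0.1,0,0,0]]'| grep -E 'pos|force|width'
python3 go.py .437 .24 .11 -90
```

```text
tcp_pos: [0.5214, 0.1757, 0.1207]
wrist_force: [0.8, 0.7, -1.9]
gripper_width: 0.45
gripper_force: 30.0
t 24.3 tcp [0.5214 0.1757 0.1207] F [ 0.8  0.7 -1.9] w 0.45
shift [-0.0529  0.092   0.0104] rot [-0.3  0.2 -7.3] j [ 36.  20. -19.   0. -51. -43.]
```

```bash
python3 -m handwheel '[[0,-0.053,0.092,0,0,0,-7],[0,-0.053,0.092,0,0,0,-7],[0,-0.053,0.092,0,0,0,-7],[0,-0.053,0.092,0.04,0,0,-7],[0,-0.053,0.092,0.07,0,0,-7],[0,-0.053,0.092,0.09,0,0,-7],[0,-0.053,0.092,0.097,0,0,-7],[0,-0.053,0.092,0.1,0,0,-7]]'| grep -E 'pos|force|width'
python3 -m handwheel '[[0,0,0,0,0,0,0],[0,0,0,0.001,0,0,0],[0,0,0,0.001,0,0,0]]'| grep -E 'pos|force|width'
python3 go.py .437 .24 .019 -90
```

```text
tcp_pos: [0.4328, 0.2366, 0.0179]
wrist_force: [-15.6, -2.7, 36.4]
gripper_width: 0.452
gripper_force: 30.0
tcp_pos: [0.433, 0.2367, 0.018]
wrist_force: [-10.1, -2.4, 19.4]
gripper_width: 0.458
gripper_force: 30.0
t 25.4 tcp [0.433  0.2367 0.018 ] F [-10.1  -2.4  19.4] w 0.458
shift [-0.0033 -0.004  -0.001 ] rot [ 0.3 -0.3 -0.3] j [ 48.  24. -32.  -0. -34. -48.]
```

```bash
python3 -m handwheel '[[0.62,0,0,-0.001,0,0,0],[0.62,0,0,-0.001,0,0,0],[0.62,0,0,-0.001,0,0,0],[0.62,0,0,-0.04,0,0,0],[0.62,0,0,-0.08,0,0,0],[0.62,0,0,-0.1,0,0,0],[0.62,0,0,-0.1,0,0,0]]'| grep -E 'pos|force|width'
python3 -m handwheel '[[0.92,0,0,0,0,0,-48],[0.92,0,0,0,0,0,-48],[0.92,0,0,0,0,0,-48],[0.92,0,0,0,0,0,-48],[0.92,0,0,0,0,0,-48],[0.92,0,0,0,0,0,-48],[0.92,0,0,0,0,0,-48]]'| grep -E 'pos|force|width'
python3 -m handwheel '[[0.92,0,0,0,0,0,-42],[0.92,0,0,0,0,0,-42],[0.92,0,0,0,0,0,-42],[0.92,0,0,0,0,0,-42],[0.92,0,0,0,0,0,-42],[0.92,0,0,0,0,0,-42]]'| grep -E 'pos|force|width'
python3 - <<'E'
from h import *
from station import eyes
e=eyes.capture('scene'); C=cloud(e); np.savez('scene7.npz',**e)
b=(abs(C[...,0]-.435)<.06)&(abs(C[...,1]-.245)<.06)&(C[...,2]>.022)&(C[...,2]<.036); q=C[b]; r=cv2.minAreaRect(np.float32(q[:,:2]*1000)); print('block top',len(q),q.mean(0).round(4),r)
E
python3 go.py .433 .2367 .0165 0
```

```text
tcp_pos: [0.4371, 0.2406, 0.1196]
wrist_force: [0.1, 1.2, 0.3]
gripper_width: 0.621
gripper_force: 0.0
tcp_pos: [0.4347, 0.2385, 0.1152]
wrist_force: [-0.2, 0.5, 1.0]
gripper_width: 0.921
gripper_force: 0.0
tcp_pos: [0.4349, 0.2387, 0.1157]
wrist_force: [-0.4, 0.0, -0.0]
gripper_width: 0.921
gripper_force: 0.0
block top 686 [0.4359 0.2461 0.0287] ((454.2992858886719, 240.71119689941406), (69.28141021728516, 80.49296569824219), 89.40419006347656)
t 27.45 tcp [0.4349 0.2387 0.1159] F [-0.4 -0.4  0.2] w 0.919
shift [-0.0018  0.002   0.0994] rot [ 0.   0.1 -0.6] j [ 48.  16. -26.  -0. -48.  42.]
```

Run:
```python
from h import *
e=load('scene7'); C=cloud(e)
b=(C[...,0]>.39)&(C[...,0]<.468)&(abs(C[...,1]-.24)<.055)&(C[...,2]>.0255)&(C[...,2]<.034)&(e['z_map']>0); m=b.astype(np.uint8)
k,l,st,_=cv2.connectedComponentsWithStats(m); i=1+st[1:,4].argmax(); q=C[l==i]; r=cv2.minAreaRect(np.float32(q[:,:2]*1000)); print(st[i],q.mean(0).round(4),r, np.percentile(q[:,:2],[2,98],axis=0))
cv2.imwrite('pics/v7.png',cv2.resize(e['pixels'][170:280,220:360],None,fx=5,fy=5,interpolation=cv2.INTER_CUBIC)[:,:,::-1])
```

```text
[270 225  35  28 589] [0.433  0.2434 0.0292] ((433.9044494628906, 241.06494140625), (39.89596939086914, 68.84080505371094), 1.230164647102356) [[0.41497729 0.20853752]
 [0.45245733 0.27387351]]
```

View pics/v7.png

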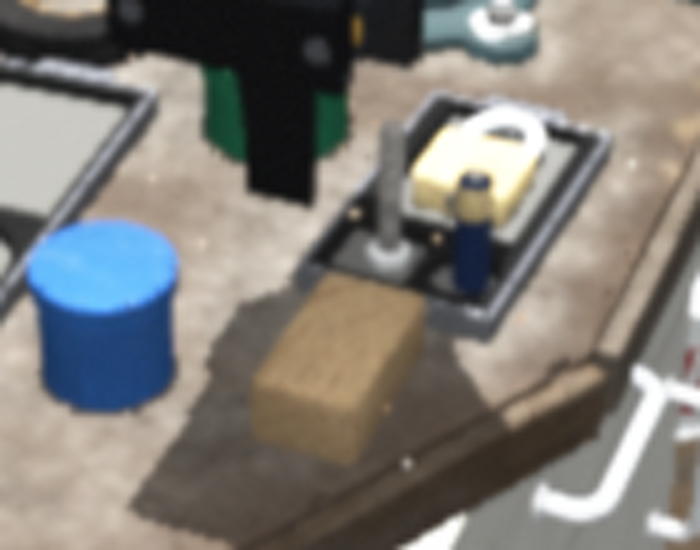

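The crop shows the block set down at (340,360), clear of the lock tray and the bench edge. The kit items are undisturbed. Regrasping along its length.

```bash
python3 -m handwheel '[[0.93,-0.001,0,0.04,0,0,-0.6],[0.93,-0.001,0,0.07,0,0,-0.6],[0.93,-0.001,0,0.085,0,0,-0.6],[0.93,-0.001,0,0.093,0,0,-0.6],[0.93,-0.001,0,0.098,0,0,-0.6],[0.93,-0.001,0,0.098,0,0,-0.6],[0.93,-0.001,0,0.098,0,0,-0.6]]'| grep -E 'pos|force|width'
python3 -m handwheel '[[0.88,0,0,0,0,0,0],[0.84,0,0,0,0,0,0],[0.8,0,0,0,0,0,0],[0.7,0,0,0,0,0,0],[0,0,0,0,0,0,0],[0,0,0,0,0,0,0]]'| grep -E 'pos|force|width'
```

```text
tcp_pos: [0.4346, 0.2395, 0.0192]
wrist_force: [-0.3, 0.4, 0.4]
gripper_width: 0.929
gripper_force: 0.0
tcp_pos: [0.4342, 0.2389, 0.0189]
wrist_force: [-0.9, -1.2, 4.3]
gripper_width: 0.8
gripper_force: 30.0
```

```bash
python3 -m handwheel '[[0,0,0,-0.03,0,0,0],[0,0,0,-0.07,0,0,0],[0,0,0,-0.11,0,0,1.5],[0,0,0,-0.13,0,0,1.5],[0,0.07,0.05,-0.13,0,0,1.5],[0,0.1,0.07,-0.13,0,0,1.5],[0,0.1,0.07,-0.13,0,0,1.5]]'| grep -E 'pos|force|width'
python3 - <<'E'
from h import *
e=load('scene2'); C=cloud(e); t=np.array([.588,.3276,.1378])
k=(e['z_map']>0)&(e['z_map']<.75)&(C[...,2]>.2)
m=k.astype(np.uint8); n,l,st,_=cv2.connectedComponentsWithStats(m)
p=C[k]-t
for z in np.arange(.06,.5,.03):
    q=p[(p[:,2]>=z)&(p[:,2]<z+.03)&(np.abs(p[:,0])<.13)&(np.abs(p[:,1])<.25)]
    if len(q)>5: print(round(z,2),len(q),'x',q[:,0].min().round(3),q[:,0].max().round(3),'y',q[:,1].min().round(3),q[:,1].max().round(3))
E
python3 go.py .606 .149 .12 -1.5
```

```text
tcp_pos: [0.5367, 0.168, 0.1482]
wrist_force: [-0.8, -0.1, -1.2]
gripper_width: 0.8
gripper_force: 30.0
0.06 966 x -0.048 0.027 y -0.055 0.095
0.09 2246 x -0.048 0.028 y -0.07 0.102
0.12 1087 x -0.029 0.095 y -0.031 0.057
0.15 1725 x -0.041 0.129 y -0.054 0.059
0.18 1317 x -0.038 0.13 y -0.065 0.046
0.21 398 x -0.022 0.031 y 0.032 0.046
0.24 178 x -0.13 0.04 y 0.025 0.176
0.27 498 x -0.13 0.033 y 0.033 0.191
0.3 963 x -0.13 -0.037 y 0.113 0.192
0.33 8 x -0.13 -0.119 y 0.182 0.185
t 29.45 tcp [0.5367 0.168  0.1482] F [-0.8 -0.1 -1.2] w 0.8
shift [0.0697 0.0174 0.0283] rot [-0.  -0.   0.2] j [ 34.  20. -15.   0. -56.  55.]
```

```bash
python3 -m handwheel '[[0,0.04,0.01,0,0,0,0],[0,0.07,0.0174,0,0,0,0],[0,0.07,0.0174,0,0,0,0],[0,0.07,0.0174,0.03,0,0,0],[0,0.07,0.0174,0.06,0,0,0],[0,0.07,0.0174,0.06,0,0,0],[0,0.07,0.0174,0.06,0,0,0]]'| grep -E 'pos|force|width'
python3 - <<'E'
from h import *
from station import eyes
e=eyes.capture('scene'); C=cloud(e); np.savez('scene8.npz',**e)
cv2.imwrite('pics/v8.png',cv2.resize(e['pixels'][60:270,60:340],None,fx=2.8,fy=2.8,interpolation=cv2.INTER_CUBIC)[:,:,::-1])
E
python3 go.py .606 .149 .0235 -1.5
```

```text
tcp_pos: [0.6037, 0.1506, 0.0884]
wrist_force: [0.3, -0.2, 0.4]
gripper_width: 0.799
gripper_force: 30.0
t 30.2 tcp [0.6047 0.1511 0.0897] F [ 0.1 -0.3 -0.6] w 0.797
shift [0.0013 0.0021 0.0662] rot [-0.  -0.1  0.3] j [ 29.  29. -10.   0. -52.  60.]
```

View pics/v8.png

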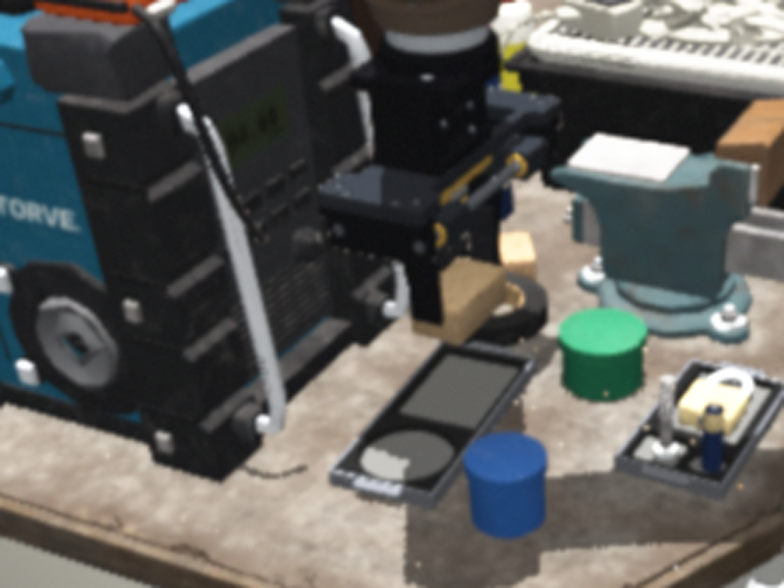

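The view shows the block held over the finish tray at (460,300), with a gap between the gripper and the radio handles. Lowering.

```bash
python3 -m handwheel '[[0,0.001,0.002,0.02,0,0,0],[0,0.001,0.002,0.04,0,0,0],[0,0.001,0.002,0.05,0,0,0],[0,0.001,0.002,0.056,0,0,0],[0,0.001,0.002,0.06,0,0,0],[0,0.001,0.002,0.063,0,0,0],[0,0.001,0.002,0.063,0,0,0],[0,0.001,0.002,0.063,0,0,0]]'| grep -E 'pos|force|width'
python3 go.py .606 .149 .0235 -1.5
```

```text
tcp_pos: [0.6054, 0.1487, 0.0261]
wrist_force: [-0.9, -0.1, -0.7]
gripper_width: 0.8
gripper_force: 30.0
t 31.0 tcp [0.6054 0.1487 0.0261] F [-0.9 -0.1 -0.7] w 0.8
shift [ 0.0005 -0.0003  0.0026] rot [-0.  -0.1  0.3] j [ 29.  33. -13.   0. -44.  60.]
```

```bash
python3 -m handwheel '[[0,0.0005,0,0.0015,0,0,0],[0,0.0005,0,0.003,0,0,0],[0,0.0005,0,0.003,0,0,0],[0.9,0.0005,0,0.003,0,0,0],[0.9,0.0005,0,0.003,0,0,0],[0.9,0.0005,0,0.003,0,0,0]]'| grep -E 'pos|force|width'
python3 -m handwheel '[[0.9,0,0,-0.04,0,0,0],[0.9,0,0,-0.08,0,0,0],[0.9,-0.05,-0.04,-0.11,0,0,0],[0.9,-0.09,-0.08,-0.11,0,0,0],[0.9,-0.09,-0.105,-0.11,0,0,0],[0.9,-0.09,-0.105,-0.11,0,0,0],[0.9,-0.09,-0.105,-0.11,0,0,0]]'| grep -E 'pos|force|width'
python3 - <<'E'
from h import *
from station import eyes
e=eyes.capture('scene'); C=cloud(e); np.savez('scene9.npz',**e)
b=(abs(C[...,0]-.606)<.045)&(abs(C[...,1]-.15)<.05)&(C[...,2]>.027)&(C[...,2]<.04)&(e['z_map']>0); q=C[b]; r=cv2.minAreaRect(np.float32(q[:,:2]*1000)); print('block',len(q),q.mean(0).round(4),r)
b=(abs(C[...,0]-.513)<.035)&(abs(C[...,1]-.256)<.035)&(C[...,2]>.046)&(C[...,2]<.054)&(e['z_map']>0); q=C[b]; r=cv2.minEnclosingCircle(np.float32(q[:,:2]*1000)); print('pot',len(q),q.mean(0).round(4),r)
E
python3 go.py .5135 .2565 .033 0
```

```text
tcp_pos: [0.6055, 0.1485, 0.0225]
wrist_force: [0.3, -0.1, -0.6]
gripper_width: 0.89
gripper_force: 0.0
tcp_pos: [0.5173, 0.2564, 0.1328]
wrist_force: [0.2, -0.7, -0.9]
gripper_width: 0.902
gripper_force: 0.0
block 257 [0.5993 0.1593 0.0322] ((605.4398803710938, 151.31907653808594), (71.10027313232422, 41.24972152709961), 88.60604858398438)
pot 476 [0.5135 0.2636 0.0512] ((515.04833984375, 261.2171630859375), 27.14105796813965)
t 32.35 tcp [0.5176 0.2554 0.1324] F [ 1.1  0.3 -0.3] w 0.901
shift [-0.0041 -0.001   0.0994] rot [ 0.   0.  -1.2] j [ 42.  22. -14.  -0. -54.  46.]
```

```bash
python3 -m handwheel '[[0.9,-0.004,-0.002,0.04,0,0,0],[0.9,-0.004,-0.002,0.07,0,0,0],[0.85,-0.004,-0.002,0.09,0,0,0],[0.8,-0.004,-0.002,0.1,0,0,0],[0.75,-0.004,-0.002,0.1,0,0,0],[0.7,-0.004,-0.002,0.1,0,0,0],[0.68,-0.004,-0.002,0.1,0,0,0]]'| grep -E 'pos|force|width'
python3 -m handwheel '[[0.65,0,0,0,0,0,0],[0.62,0,0,0,0,0,0],[0.59,0,0,0,0,0,0],[0.5,0,0,0,0,0,0],[0,0,0,0,0,0,0],[0,0,0,0,0,0,0]]'| grep -E 'pos|force|width'
python3 -m handwheel '[[0,0,0,-0.03,0,0,0],[0,0,0,-0.07,0,0,0],[0,0,0,-0.08,0,0,0],[0,0,0,-0.08,0,0,0]]'| grep -E 'pos|force|width'
python3 go.py .6015 .2325 .11 0
```

```text
tcp_pos: [0.5149, 0.2579, 0.0339]
wrist_force: [-0.0, -0.7, -0.0]
gripper_width: 0.703
gripper_force: 0.0
tcp_pos: [0.5143, 0.2581, 0.0331]
wrist_force: [-0.9, 1.2, 3.2]
gripper_width: 0.59
gripper_force: 30.0
tcp_pos: [0.5143, 0.2579, 0.114]
wrist_force: [0.5, -0.5, -1.3]
gripper_width: 0.591
gripper_force: 30.0
t 34.05 tcp [0.5143 0.2579 0.114 ] F [ 0.5 -0.5 -1.3] w 0.591
shift [0.0877 0.0235 0.0041] rot [-0.1 -0.1 -1.2] j [ 43.  23. -15.  -0. -52.  46.]
```

```bash
python3 -m handwheel '[[0,0.04,0.01,0,0,0,0],[0,0.07,0.02,0,0,0,0],[0,0.083,0.0235,0,0,0,0],[0,0.0875,0.0235,0,0,0,0],[0,0.0875,0.0235,0,0,0,0],[0,0.0875,0.0235,0.03,0,0,0],[0,0.0875,0.0235,0.05,0,0,0],[0,0.0875,0.0235,0.05,0,0,0]]'| grep -E 'pos|force|width'
python3 -m handwheel '[[0,0,0,0,0,0,0]]'| grep -E 'pos|force|width'
python3 go.py .6015 .2325 .0375 0
```

```text
tcp_pos: [0.5971, 0.2313, 0.059]
wrist_force: [0.2, -0.6, -0.5]
gripper_width: 0.591
gripper_force: 30.0
tcp_pos: [0.6002, 0.2325, 0.0627]
wrist_force: [0.4, -0.4, -0.9]
gripper_width: 0.588
gripper_force: 30.0
t 34.95 tcp [0.6002 0.2325 0.0627] F [ 0.4 -0.4 -0.9] w 0.588
shift [ 0.0013 -0.      0.0252] rot [ 0.   0.  -1.2] j [ 36.  32.  -8.   0. -50.  53.]
```

```bash
python3 -m handwheel '[[0,0.001,0,0.007,0,0,0],[0,0.001,0,0.013,0,0,0],[0,0.001,0,0.018,0,0,0],[0,0.001,0,0.021,0,0,0],[0,0.001,0,0.023,0,0,0],[0,0.001,0,0.024,0,0,0],[0,0.001,0,0.024,0,0,0],[0,0.001,0,0.024,0,0,0]]'| grep -E 'pos|force|width'
```

```text
tcp_pos: [0.602, 0.2322, 0.0387]
wrist_force: [0.9, 0.3, -1.2]
gripper_width: 0.586
gripper_force: 30.0
```

```bash
python3 -m handwheel '[[0,0,0,0.001,0,0,0],[0,0,0,0.001,0,0,0],[0.78,0,0,0.001,0,0,0],[0.78,0,0,0.001,0,0,0],[0.78,0,0,0.001,0,0,0],[0.78,0,0,0.001,0,0,0]]'| grep -E 'pos|force|width'
python3 -m handwheel '[[0.78,0,0,-0.04,0,0,0],[0.78,0,0,-0.08,0,0,0],[0.78,-0.05,0,-0.12,0,0,0],[0.78,-0.1,0.04,-0.15,0,0,0],[0.78,-0.13,0.08,-0.15,0,0,0],[0.78,-0.15,0.12,-0.15,0,0,0],[0.78,-0.15,0.16,-0.15,0,0,0],[0.78,-0.15,0.16,-0.15,0,0,0]]'| grep -E 'pos|force|width'
python3 -m handwheel '[[0.78,0,0.05,-0.05,0,0,0],[0.78,0,0.1,-0.08,0,0,0],[0.78,0,0.15,-0.08,0,0,0],[0.78,0,0.2,-0.08,0,0,0],[0.78,0,0.25,-0.08,0,0,0],[0.78,0,0.3,-0.08,0,0,0],[0.78,0,0.3,-0.08,0,0,0],[0.78,0,0.3,-0.08,0,0,0]]'| grep -E 'pos|force|width'
python3 - <<'E'
from h import *
from station import eyes
e=eyes.capture('scene'); C=cloud(e); d=eyes.capture('top')
def top(n,x,y,w,lo,hi):
    b=(abs(C[...,0]-x)<w)&(abs(C[...,1]-y)<w)&(C[...,2]>lo)&(C[...,2]<hi)&(e['z_map']>0); q=C[b]; print(n,len(q),q.mean(0).round(4) if len(q) else '', np.percentile(q[:,2],[50,95]).round(4) if len(q) else '')
top('pot',.602,.235,.03,.045,.07); top('block',.606,.15,.04,.027,.045); top('padlock',.428,.1,.03,.017,.03); top('bolt',.446,.162,.015,.02,.08); top('cell',.412,.163,.015,.02,.07)
top('big',.52,.087,.035,.04,.05); top('offcut',.645,.035,.03,.015,.03)
a=cv2.resize(e['pixels'][130:280,130:350],None,fx=3.6,fy=3.6,interpolation=cv2.INTER_CUBIC)[:,:,::-1]; cv2.imwrite('pics/end_s.png',a); cv2.imwrite('pics/end_t.png',cv2.resize(d['pixels'][120:280,140:350],None,fx=3.6,fy=3.6,interpolation=cv2.INTER_CUBIC)[:,:,::-1])
E
```

```text
tcp_pos: [0.602, 0.2322, 0.0377]
wrist_force: [0.2, 0.4, -0.1]
gripper_width: 0.766
gripper_force: 0.0
tcp_pos: [0.4459, 0.0722, 0.1883]
wrist_force: [-0.3, 0.7, -0.2]
gripper_width: 0.776
gripper_force: 0.0
tcp_pos: [0.442, -0.2272, 0.2672]
wrist_force: [-1.0, 0.4, 0.4]
gripper_width: 0.781
gripper_force: 0.0
pot 467 [0.5994 0.2383 0.0542] [0.0553 0.0569]
block 395 [0.602  0.1529 0.0332] [0.0335 0.0353]
padlock 230 [0.4295 0.1088 0.0222] [0.0228 0.0247]
bolt 117 [0.445  0.1649 0.0455] [0.045  0.0668]
cell 143 [0.4111 0.1685 0.0405] [0.0408 0.055 ]
big 466 [0.52   0.0951 0.0461] [0.0464 0.0481]
offcut 218 [0.6493 0.028  0.0203] [0.0206 0.0222]
```

View pics/end_s.png

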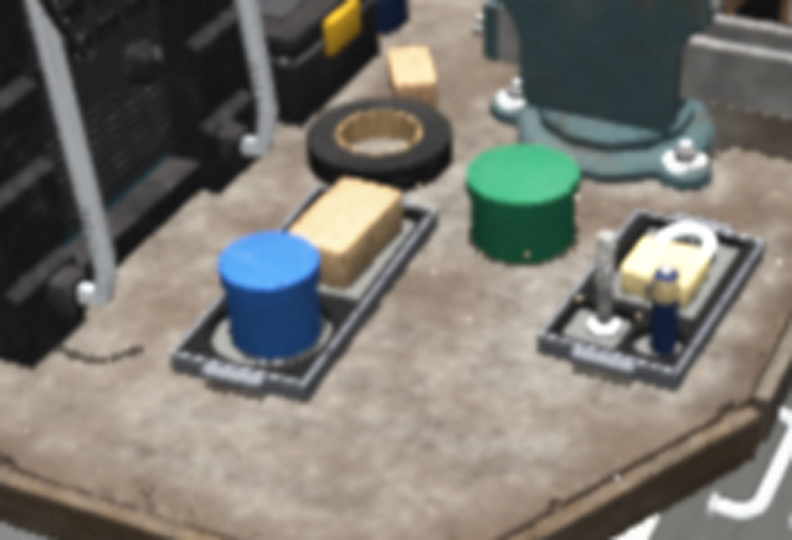

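View pics/end_t.png

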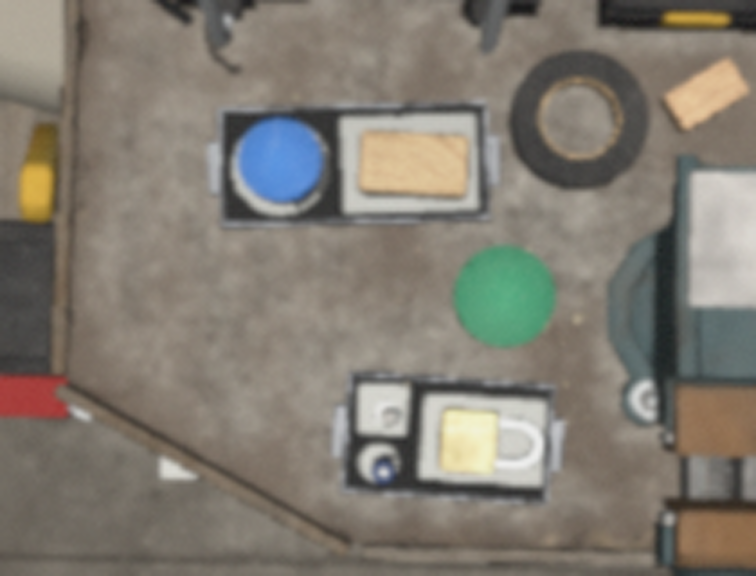

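Both pictures show every item down in its pocket: pot at (280,160) in the top view, block at (413,163), bolt at (385,412), cell at (380,465), padlock at (490,440). Their top heights match being fully seated. The green pot and the offcut have not moved.

```bash
python3 -c "
from station import workorder; print(workorder.finish_job())"
```

```text
the job is handed in; nothing more can be done
None
```

Both kits are made up in the order asked, with all five items seated in their cut-outs and the green pot and offcut left where they were; the job is handed in after about 38 s of robot time.

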